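# Run the roof vents from the greenhouse key switch

### The arm

A 6-joint arm with a two-finger parallel gripper is mounted at the origin on the work surface. World frame = base frame: x ahead of the robot, y to its left, z up, the work surface at z = 0. Lengths are in m, angles in rad, forces in N, time in s.
With the tool pointing down it reaches from about 0.4 to 0.825 m from the base axis. Payload 7 kg.
Tool frame: the origin (TCP) lies midway between the tips of the shut fingers; the grasp point (between the pads) lies 19 mm behind it (ctrl.hold_point_z is the z of the grasp point in the tool frame, in m); z points along the fingers, y is the line along which they close (so a half turn about z gives the same grasp; the last joint's range is limited). The gripper opens to 88 mm and grips with 3 to 60 N. Pads are 19 mm wide; open, the fingers measure 130 mm over their backs; the gripper's body (78 mm by 193 mm) begins 47 mm behind the grasp point.
Start: joints at [-0.967, 0.359, 0.012, 0, -1.224, -0.288], TCP at [0.21, -0.642, 0.227] pointing down, gripper open.
Joint ranges: [-3.07, 3.07], [-1.43, 2.12], [-1.02, 1.25], [-3.03, 1.67], [-3.05, -0], [-3.03, 3.03]. Speed limits (rad/s): [2.39, 2.39, 3.01, 3.14, 3.14, 3.14].

### API

Orientations are given as a unit quaternion [w, x, y, z].
In Python, from bench import sensors, viewer, ctrl, finder gives the robot as it stands.
- The arm moves only by the tool send_rows, never from a script. Its argument "targets" is a list of rows, each a list of 3 entries, a list of its own where there are three numbers: the shift along the tool's x, y, z in m, then the turn, a rotation vector about the tool's x, y, z in rad, then the finger opening in m, from 0 to 0.0876. In form: [[[tx, ty, tz], [ax, ay, az], fingers], ...]. A call has 1 to 8 rows; each row shifts and turns the commanded pose from where the row before left it, along the tool's axes as they then stand; what a row does not reach is not made up. A row lasts 1/10 s, in which the tool goes at most 50 mm and 8.59 degrees, less where a joint would pass 70% of its speed; a pose out of reach is approached as far as the arm can. A call with a gripper value outside its range is refused whole. The fingers move at their own pace and stop on an object; "squeeze" is the grip in N (left out, the last holds). Time passes only in rows, so rows that do not move let the fingers close. It gives the time, the measured TCP pose, the force, the opening and the grip force at its end, in the units of the state.
- sensors.get_state(): the state, without advancing time (a new reading comes with each control period).
- viewer.grab_frame(name): name is "scene" or "top" or "wrist"; returns (picture, depth): 384x512x3 uint8, red, green, blue; 384x512 float32, m along the optical axis (not along the pixel's ray), 0 where there is no reading.
- viewer.camera_info(name): a dict with "fx", "fy", "cx", "cy" (pixels), "R" (3x3) and "t" (3): a world point X has camera coordinates R X + t; the wrist camera has in their place "mount" (4x4, takes a point from camera to tool coordinates, whose origin is the TCP and whose axes are the flange's). Camera axes: x right, y down, z forward; pixel columns grow to the right and rows downward; lengths in m; the calibration is good to about 2 mm. A picture is of the moment at which its call begins: read the wrist's pose just before it. camera_info takes no time and is no camera call.
- ctrl.sign_off(): hands the job in; it is judged then, once.
Trained networks look in the newest picture that a camera, given by its name, has taken for a name from the list of things; names that differ only in an ending like _2 or _b are one class to them, and where a whole thing is asked for, a point or a joint stands for the part that bears it (a point fixed in the world has none). Each returns a list of dicts, best first, with "score" (0 to 1); they miss things now and then, are a little off and sometimes report something else, mostly with a low value. They report only what shows in the picture. A call takes as long as a camera call. They do not tell look-alikes from the thing itself.
- finder.find_in(camera, label): "box" ([left, top, right, bottom] in pixels, round what is visible of it).
- finder.place_of(camera, label): "uv" ([column, row] in pixels: a listed point, or the origin of a listed thing).
The state is a dict: "time_s": time; "joint_pos": joint angles; "qd": joint speeds; "joint_efforts": joint torques, N m; "tcp_pos": TCP position; "orientation": TCP orientation; "contact_force": force on the tool from outside, world axes, zero at the start; "torque": the same for the moment, N m; "opening": finger opening in m; "grip_force": force on a finger pad.
Only numpy, scipy, OpenCV 4.12 (cv2) and the standard library are available. Lean on these libraries where they do the work, as an engineer would, in place of code of your own. Each camera call takes 0.05 s, during which the arm holds its last target. There are 200 camera calls.

### The job

Open the roof vents: lift the vent key (the flat-bladed one with the broad loop head) off its hook on the key rail, leave the other two keys hanging, and push it fully home in the lock of the control station; the lock's pins are sticky, so wiggle the key in rather than force it. Then turn the key a quarter clockwise to its stop and keep holding it there against the spring: the vents only run while the key is held, so finish with the key still gripped and turned. Do not press the emergency stop or knock over the pots and the jar.

Things in the scene. Friction and masses are not known exactly. Their poses are not given: they have to be found in the camera images.
- key_head (a point): Vent key's head, the part to grip: an upright black plastic loop 36 mm wide (y), 40 tall (z), 7 thick (x), square-edged; this point is its centre. Window 20 x 20 mm, its upper edge 12 mm above this point rests on the hook's bar. Frame: z along the key, tip to head (up as it hangs); y across head and blade; x through the thickness, towards the rail as it hangs. About 45 g; hangs plumb, can swing.
- key_tip (a point): Tip of the vent key's blade, on the key's axis 66 mm below the head's centre; same frame. Below the head a flat steel blade, 10 mm wide (y), 4 mm thick (x), sticks out 48 mm and ends in a blunt V. It is the same both ways round and works both ways round.
- keyway (a point): Centre of the lock's mouth, level with the face of its round bezel (31 mm across, 8 mm proud of the panel). Frame: z straight out of the lock (the key goes in along -z), 15 degrees off vertical as the panel leans to the station's front; y along the slot, x across it; turns with the plug. Slot 11.5 mm (y) by 5.5 mm (x), mouth flared 3 mm wider on every side.
- keyway_floor (a point): Bottom of the slot, 38 mm straight below the mouth: home, the tip stands here and the head's lower edge is 10 mm above the bezel. Four sticky pins reach in from the slot's ends at 11, 17.5, 24 and 30 mm depth; each must be pushed aside about 3 mm and then stays there. A straight push catches on them; pressed with 10 to 18 N and wiggled (twisted 0.1 rad to and fro, or rocked 1 to 2 mm along y) the key slips past.
- plug (a joint): The lock's plug, rad: 0 at rest (slot along the station's y), growing as the key is turned clockwise seen from above, hard stop at 1.57 (a quarter). The pins block it until the key is home. A spring turns it back: 0.05 N m at rest, 0.16 N m at the stop. The key has about 0.15 rad of play in the slot, so it must turn that much further than the plug.
- key_rail: Key rail: level wooden slat 300 mm long (y), 18 thick (x), from 110 to 136 mm up, on two posts; origin on the bench under its centre, -x its front. Three hooks at y -90, 0, 90 mm: level bars 5 mm thick, axis 125 mm above the bench, ending 62 mm in front of the origin in a tip bent up to 6.5 mm above it. Keys hang 42 mm in front of the origin, in any order. To free one, raise it 5 to 13 mm and draw it forward (-x) 35 mm or more.
- bleed_key_head (a point): Another key, to be left hanging: round ring head 31 mm across, round stem 8 mm with a thicker socket end; this point is the middle of its ring, about 118 mm above the bench as it hangs.
- small_key_head (a point): Another key, to be left hanging: small round ring head 24 mm across and a short blade; this point is the middle of its ring, about 119 mm above the bench as it hangs.
- station: Control station: grey steel box with sloping panel, 160 mm deep (x), 240 wide (y), 50 high in front and 93 at the back, fixed to the bench; origin under its centre, -x its front. The lock is 55 mm to +y of the panel's middle, the emergency stop 68 mm to -y.
- estop (a joint): Emergency stop on the station's panel, a mushroom button 40 mm across standing 32 mm proud of the panel; 0 when out, 0.005 m when pressed. Not to be pressed.
- clay_pot_mid (a point): Clay flower pot, 72 mm across the rim, 66 mm tall, standing loose between the key rail and the station; this point is its centre.
- jar: Glass jar with a lid, 72 mm across, 85 mm tall, standing loose behind; origin under its centre.
- young_plant: Black plastic pot 90 mm across, 78 mm tall with a young plant up to about 190 mm, standing loose behind; origin under its centre.
Things that resemble listed ones, but are neither listed nor needed, are in the scene too. What is meant by the part that bears key_head is not pink or turquoise, and is the smaller of those in its own colour.

How it is judged:
On the way, in this order (a step that is already met when the one before it is completed fails the run):
1. the vent key is off its hook and carried by the gripper (contact force between the fingers and key above 1 N and contact force between key and key_rail below 0.05 N and distance of key_head from where it was at the start of the episode above 0.06 m), for 0.1 s.
2. the key is fully home in the lock (tip at least 35 mm down), not yet turned (z of key_tip in the frame of keyway below -0.035 m and distance between key_tip and keyway below 0.042 m and value of joint plug below 0.35 rad), for 0.1 s.
At the end, for the whole second after the job is handed in: The vent key is home (tip at least 33 mm down the keyway), the plug is turned at least 1.3 rad (of 1.57), and the fingers still grip the key (value of joint plug above 1.3 rad and z of key_tip in the frame of keyway below -0.033 m and distance between key_tip and keyway below 0.042 m and contact force between the fingers and key above 1 N); the arm keeps its last pose, push and grip.
It fails at once if the key was forced: more than 50 N between the key and a pin of the lock (contact force between key and pin0 above 50 N or contact force between key and pin1 above 50 N or contact force between key and pin2 above 50 N or contact force between key and pin3 above 50 N).
It fails at once if another key was knocked off its hook (height (world z) of any of bleed_key_head, small_key_head below 0.1 m).
It fails at once if the emergency stop was pressed (value of joint estop above 0.003 m).
It fails at once if a pot or the jar was knocked over or shoved more than 50 mm ((angle between clay_pot_mid's own z axis and vertical above 0.4 rad or distance of clay_pot_mid from where it was at the start of the episode above 0.05 m) or (angle between jar's own z axis and vertical above 0.4 rad or distance of jar from where it was at the start of the episode above 0.05 m) or (angle between young_plant's own z axis and vertical above 0.4 rad or distance of young_plant from where it was at the start of the episode above 0.05 m)).
It also fails if it takes over 64 s, if anything falls off the work surface, if the arm or the gripper's body presses on something with over 40 N, if the wrist force passes 120 N, or if a joint passes its speed limit or range.

## Working session

There is one attempt and no reset: what is moved stays moved. The work goes in short steps, Python scripts to look and compute and a tool call to move; the robot and the scene stay as the last step left them, time stands still between calls to the robot, and variables do not carry over. Pictures are saved under pics/ and viewed, at most 10 in all, crops included, and the job is handed in when it is done.

Besides the shell and the picture viewer there is one more tool, called by a JSON object that holds its "fn" and its "kwargs", one argument or row to a line. send_rows: Moves the arm, as the interface text tells. Its arguments: {"type":"object","properties":{"targets":{"type":"array"},"squeeze":{"type":"number"}},"required":["targets"]}

```bash
mkdir -p pics; cat > h.py <<'E'
import numpy as np, cv2
from scipy.spatial.transform import Rotation as Ro
from bench import sensors, viewer, ctrl, finder
def tool():
    s=sensors.get_state(); q=s["orientation"]; T=np.eye(4)
    T[:3,:3]=Ro.from_quat([q[1],q[2],q[3],q[0]]).as_matrix(); T[:3,3]=s["tcp_pos"]; return T
def cam(name):
    """camera->world 4x4, K"""
    c=viewer.camera_info(name)
    if "mount" in c: W=tool()@np.array(c["mount"])
    else:
        W=np.eye(4); R=np.array(c["R"]); W[:3,:3]=R.T; W[:3,3]=-R.T@np.array(c["t"])
    return W,(c["fx"],c["fy"],c["cx"],c["cy"])
def ray(W,K,u,v): return W[:3,:3]@np.array([(u-K[2])/K[0],(v-K[3])/K[1],1.])
def px(W,K,u,v,d): return W[:3,3]+d*ray(W,K,u,v)
def atz(W,K,u,v,z):
    r=ray(W,K,u,v); return W[:3,3]+r*(z-W[2,3])/r[2]
def dep(D,u,v,k=2):
    p=D[int(v)-k:int(v)+k+1,int(u)-k:int(u)+k+1]; p=p[p>0]; return np.median(p) if len(p) else 0
def save(n,im): cv2.imwrite(f"pics/{n}.png",cv2.cvtColor(im,cv2.COLOR_RGB2BGR))
E
python3 - <<'E'
from h import *
np.set_printoptions(precision=3,suppress=True)
ims=[]
for c in ["scene","top"]:
    W,K=cam(c); im,D=viewer.grab_frame(c); np.savez(f"{c}0.npz",im=im,D=D,W=W,K=K); 
    save(c+"0",im)
    print(c,W[:3,3],K)
    for l in ["key_head","key_tip","keyway","bleed_key_head","small_key_head","clay_pot_mid","jar","young_plant","key_rail","station","estop"]:
        for r in finder.place_of(c,l)[:4]:
            u,v=r["uv"]
            if 3<u<508 and 3<v<380: print(l,round(r["score"],2),np.round(r["uv"],1),px(W,K,u,v,dep(D,u,v)))
E
```

```text
scene [ 1.118 -0.136  0.85 ] (351.03148378641714, 351.03148378641714, 255.02003203978072, 193.8308643449107)
key_head 0.97 [ 99.4 247.6] [ 0.631 -0.489  0.001]
key_head 0.62 [191.8 185.6] [ 0.564 -0.216  0.125]
key_head 0.61 [225.6 194.2] [ 0.613 -0.134  0.133]
key_head 0.53 [148.1 184.3] [ 0.44  -0.36   0.001]
key_tip 0.77 [ 96.2 221.1] [ 0.545 -0.505  0.002]
key_tip 0.67 [177.  171.8] [ 0.407 -0.272 -0.001]
keyway 0.54 [379.8 173.8] [0.583 0.296 0.076]
bleed_key_head 0.42 [158.4 186.7] [ 0.552 -0.301  0.124]
small_key_head 0.51 [227.8 181.8] [ 0.57  -0.124  0.126]
jar 0.97 [304.3 254.2] [0.773 0.034 0.057]
young_plant 0.64 [249.8 273.5] [ 0.805 -0.107  0.074]
station 0.56 [355.1 191.1] [0.631 0.206 0.084]
station 0.41 [378.8 181.1] [0.608 0.282 0.079]Traceback (most recent call last):
  File "<stdin>", line 9, in <module>
ValueError: it knows: bleed_key_head, clay_pot_mid, jar, key_head, key_rail, key_tip, keyway, keyway_floor, small_key_head, station, young_plant
```

```bash
python3 - <<'E'
from h import *
np.set_printoptions(precision=3,suppress=True)
for c in ["top"]:
    W,K=cam(c); im,D=viewer.grab_frame(c); np.savez(f"{c}0.npz",im=im,D=D,W=W,K=K); 
    save(c+"0",im)
    print(c,W[:3,3],K)
    for l in ["key_head","key_tip","keyway","bleed_key_head","small_key_head","clay_pot_mid","jar","young_plant","key_rail","station"]:
        for r in finder.place_of(c,l)[:4]:
            u,v=r["uv"]
            if 3<u<508 and 3<v<380: print(l,round(r["score"],2),np.round(r["uv"],1),px(W,K,u,v,dep(D,u,v)))
a=cv2.imread("pics/scene0.png");b=cv2.imread("pics/top0.png")
cv2.imwrite("pics/both.png",cv2.resize(np.hstack([a,b]),(800,300),interpolation=cv2.INTER_AREA))
cv2.imwrite("pics/scene_big.png",cv2.resize(a[120:320,60:430],None,fx=2.1,fy=2.1,interpolation=cv2.INTER_CUBIC))
E
```

```text
top [ 0.423 -0.05   1.267] (449.46759969241094, 449.46759969241094, 257.5200938953288, 181.05277351215278)
key_head 0.88 [361.  242.5] [ 0.443 -0.361 -0.001]
key_head 0.71 [401.3 174.4] [ 0.635 -0.488 -0.001]
key_head 0.6 [280.7 213.7] [ 0.526 -0.138 -0.   ]
key_head 0.47 [312.8 196.9] [ 0.558 -0.212  0.131]
key_tip 0.74 [412.1 208.7] [ 0.536 -0.513 -0.002]
key_tip 0.62 [333.8 252.8] [ 0.415 -0.283  0.003]
key_tip 0.6 [275.8 235. ] [ 0.467 -0.123 -0.   ]
key_tip 0.42 [308.3 201.3] [ 0.56  -0.217  0.002]
keyway 0.45 [113.8 195. ] [0.575 0.309 0.078]
bleed_key_head 0.59 [347.  199.1] [ 0.552 -0.3    0.124]
small_key_head 0.43 [279.2 191.5] [ 0.589 -0.135  0.001]
clay_pot_mid 0.81 [238.3 214.3] [ 0.521 -0.02   0.061]
jar 0.81 [213.8 140.8] [0.719 0.044 0.085]
jar 0.43 [234.8 214. ] [ 0.522 -0.01   0.063]
young_plant 0.89 [270.  130.6] [ 0.748 -0.108  0.073]
key_rail 0.56 [311.7 189.1] [ 0.595 -0.228 -0.   ]
```

View pics/scene_big.png

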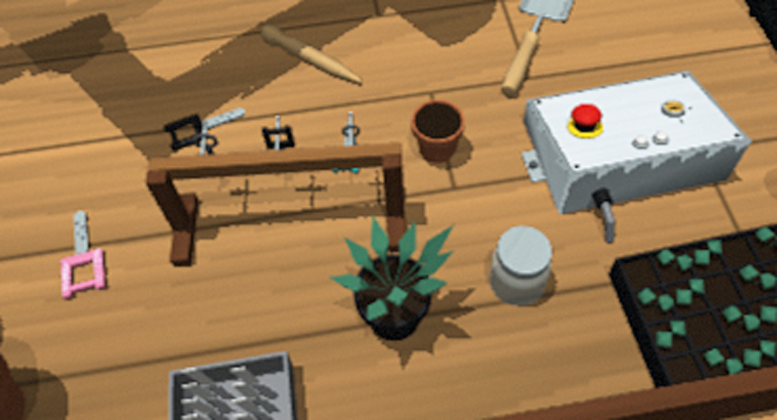

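View pics/top0.png

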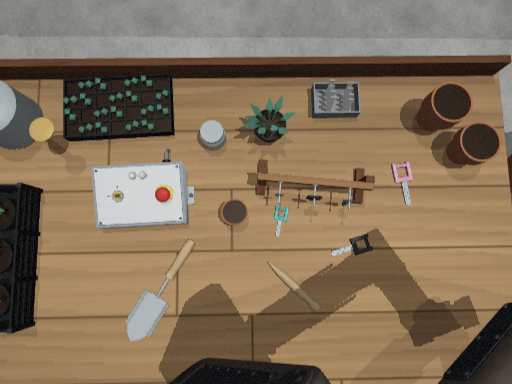

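The close-up of the scene shows these candidates for the vent key. In scene pixels: pink lying at (99,248), turquoise at about (226,194), large black lying at (148,184), and black hanging on the middle hook at (192,185). The lying black one is larger, so I choose the one on the middle hook, top (313,197). The bleed key hangs on the -y hook and the small key on the +y hook.

```bash
python3 - <<'E'
from h import *
np.set_printoptions(precision=4,suppress=True)
print(sensors.get_state()["joint_pos"]); print(tool())
print(viewer.camera_info("wrist")["mount"], ctrl.hold_point_z)
def cloud(n):
    z=np.load(n+"0.npz"); D=z["D"];W=z["W"];K=z["K"]
    v,u=np.mgrid[:384,:512]; C=np.stack([(u-K[2])/K[0]*D,(v-K[3])/K[1]*D,D],-1)
    return C@W[:3,:3].T+W[:3,3], z["im"]
for n in ["top","scene"]:
    P,im=cloud(n); Q=P.reshape(-1,3)
    m=(abs(Q[:,2]-.136)<.005)&(abs(Q[:,0]-.6)<.05)&(Q[:,1]>-.42)&(Q[:,1]<-.04)
    r=Q[m]; rect=cv2.minAreaRect(r[:,:2].astype(np.float32)*1000); print(n,"rail",m.sum(),rect,np.median(r[:,2]))
    m=(Q[:,2]>.04)&(Q[:,2]<.1)&(Q[:,0]>.46)&(Q[:,0]<.72)&(Q[:,1]>.08)&(Q[:,1]<.42)&(im.reshape(-1,3).min(1)>120)
    s=Q[m]; 
    for _ in range(3):
        A=np.c_[s[:,:2],np.ones(len(s))]; c=np.linalg.lstsq(A,s[:,2],rcond=None)[0]; s=s[abs(A@c-s[:,2])<.006]
    nrm=np.r_[-c[:2],1];nrm/=np.linalg.norm(nrm)
    print("panel",len(s),c,nrm,"tilt",np.degrees(np.arccos(nrm[2])),"yaw",np.degrees(np.arctan2(-nrm[1],-nrm[0])))
    print(cv2.minAreaRect(s[:,:2].astype(np.float32)*1000))
E
```

```text
[-0.9669  0.3586  0.0119 -0.     -1.2241 -0.2881]
[[-0.9506 -0.3106  0.      0.2096]
 [-0.3106  0.9506  0.     -0.6416]
 [-0.      0.     -1.      0.2265]
 [ 0.      0.      0.      1.    ]]
[[-0.0011 -0.9621 -0.2725  0.0726]
 [ 1.     -0.0011 -0.0004  0.0006]
 [ 0.0001 -0.2725  0.9621 -0.159 ]
 [ 0.      0.      0.      1.    ]] -0.0188
top rail 974 ((588.8973388671875, -218.7139892578125), (299.88592529296875, 70.71570587158203), 83.98882293701172) 0.13517840302694872
panel 5030 [ 0.2681  0.0124 -0.087 ] [-0.259  -0.012   0.9658] tilt 15.024384397957864 yaw 2.6456598294411986
((576.4991455078125, 246.9676055908203), (160.86854553222656, 241.32713317871094), 2.5055036544799805)
scene rail 963 ((588.7426147460938, -217.83323669433594), (299.37457275390625, 72.15563201904297), 83.92070007324219) 0.13563159992118667
panel 2902 [ 0.264   0.0118 -0.0843] [-0.2553 -0.0114  0.9668] tilt 14.804686143995243 yaw 2.559320112989998
((576.2203979492188, 246.85049438476562), (163.29026794433594, 241.26849365234375), 2.5042295455932617)
```

{"fn": "send_rows", "kwargs": {
  "targets": [
    [[0, 0, 0], [0, 0, 0.14], 0.06],
    [[0, 0, 0], [0, 0, 0.14], 0.06],
    [[0, 0, 0], [0, 0, 0.14], 0.06],
    [[-0.026, 0.038, -0.002], [0, 0, 0], 0.06],
    [[-0.026, 0.038, -0.002], [0, 0, 0], 0.06],
    [[-0.026, 0.038, -0.002], [0, 0, 0], 0.06],
    [[-0.026, 0.038, -0.002], [0, 0, 0], 0.06],
    [[-0.026, 0.038, -0.002], [0, 0, 0], 0.06]
  ]
}}

```text
time_s: 1.9
tcp_pos: [0.3596, -0.4647, 0.2369]
orientation: [0.0, 0.052, 0.999, -0.0]
contact_force: [0.6, -1.0, 1.3]
opening: 0.0599
grip_force: 0.0
```

{"fn": "send_rows", "kwargs": {
  "targets": [
    [[-0.026, 0.038, -0.002], [0, 0, 0], 0.06],
    [[-0.026, 0.038, -0.002], [0, 0, 0], 0.06],
    [[-0.026, 0.038, -0.002], [0, 0, 0], 0.06],
    [[-0.026, 0.038, -0.002], [0, 0, 0], 0.06],
    [[-0.026, 0.038, -0.002], [0, 0, 0], 0.06],
    [[-0.026, 0.038, -0.002], [0, 0, 0], 0.06],
    [[-0.026, 0.038, -0.002], [0, 0, 0], 0.06],
    [[0, 0, 0], [0, 0, 0], 0.06]
  ]
}}

```text
time_s: 2.7
tcp_pos: [0.5705, -0.2169, 0.2504]
orientation: [0.0, 0.05, 0.999, 0.0]
contact_force: [-0.5, -0.1, 0.3]
opening: 0.0598
grip_force: 0.0
```

```bash
python3 - <<'E'
from h import *
np.set_printoptions(precision=4,suppress=True)
print(sensors.get_state()["joint_pos"]); print(tool())
W,K=cam("wrist"); im,D=viewer.grab_frame("wrist"); np.savez("wrist1.npz",im=im,D=D,W=W,K=K); save("wrist1",im)
for l in ["key_head","bleed_key_head","small_key_head"]:
    for r in finder.place_of("wrist",l)[:3]:
        u,v=r["uv"]; print(l,r["score"],r["uv"],atz(W,K,u,v,.1165))
E
```

```text
[-0.0437  0.2385 -0.1021 -0.0002 -1.2293 -1.627 ]
[[-0.995   0.0998  0.0008  0.5705]
 [ 0.0998  0.995   0.0001 -0.2169]
 [-0.0008  0.0002 -1.      0.2504]
 [ 0.      0.      0.      1.    ]]
key_head 0.98 [308.2, 123.7] [ 0.5206 -0.1572  0.1165]
key_head 0.76 [123.4, 67.0] [ 0.4544 -0.3189  0.1165]
key_head 0.69 [252.0, 171.7] [ 0.561  -0.2142  0.1165]
bleed_key_head 0.92 [159.8, 166.8] [ 0.5471 -0.3031  0.1165]
small_key_head 0.68 [343.6, 171.3] [ 0.5696 -0.125   0.1165]
```

View pics/wrist1.png

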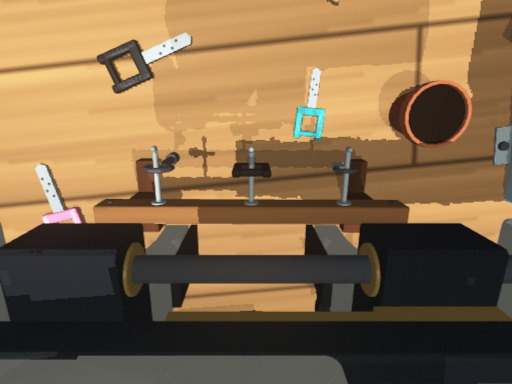

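The wrist picture shows the black square-loop key on the middle hook at (252,171), with the ring keys at (160,167) and (344,171). The larger black decoy lies at (125,67), the turquoise one at (309,122) and the pink one at (60,215). The hanging black key is the smaller black one, so my choice holds.

```bash
python3 - <<'E'
from h import *
np.set_printoptions(precision=4,suppress=True)
z=np.load("wrist1.npz"); D=z["D"];W=z["W"];K=z["K"];im=z["im"]
v,u=np.mgrid[:384,:512]; P=np.stack([(u-K[2])/K[0]*D,(v-K[3])/K[1]*D,D],-1)@W[:3,:3].T+W[:3,3]
box=np.zeros((384,512),bool); box[155:188,222:282]=1
m=box&(im.max(2)<70)&(P[...,2]>.09)&(P[...,2]<.145)
q=P[m]; print(len(q)); print(np.percentile(q,[2,10,50,90,98],axis=0))
t=q[q[:,2]>.13]; print(len(t),cv2.minAreaRect(t[:,:2].astype(np.float32)*1000), t.mean(0))
m=(P[...,2]>.1325)&(P[...,2]<.145)&(v>195)&(v<225)&(u>95)&(u<405); r=P[m]
print("rail",cv2.minAreaRect(r[:,:2].astype(np.float32)*1000),np.median(r[:,2]))
big=cv2.resize(im[140:215,210:300],None,fx=6,fy=6,interpolation=cv2.INTER_NEAREST); save("head",big)
E
```

```text
468
[[ 0.5532 -0.2311  0.1028]
 [ 0.5538 -0.2284  0.1074]
 [ 0.5565 -0.214   0.1336]
 [ 0.5599 -0.2004  0.1382]
 [ 0.5616 -0.1979  0.1391]]
290 ((557.927734375, -214.96697998046875), (34.825401306152344, 6.940489768981934), 83.7397232055664) [ 0.5574 -0.2144  0.1355]
rail ((597.8251342773438, -219.66697692871094), (294.5820007324219, 19.809465408325195), 83.84980773925781) 0.13681756119739022
```

View pics/head.png

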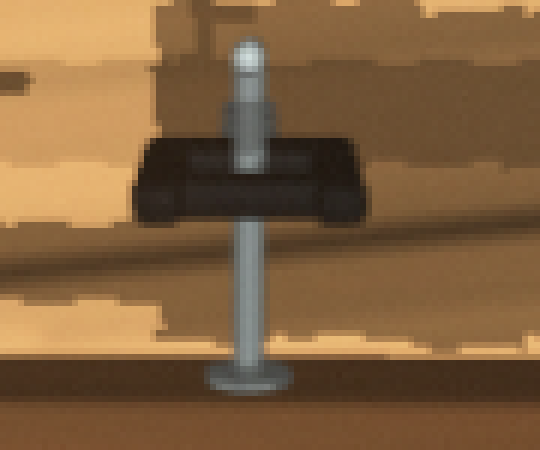

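The crop shows the black square loop with its window round the hook bar. The head's top edge spans (233–271, 164–176), and it measures 34.8 x 6.9 mm at z about 0.1355, which matches the vent key. Next I flip the wrist half a turn so there is range left for the quarter turn later.

{"fn": "send_rows", "kwargs": {
  "targets": [
    [[0.0137, 0.0008, 0], [0, 0, -0.1495], 0.06],
    [[0, 0, 0], [0, 0, -0.1495], 0.06],
    [[0, 0, 0], [0, 0, -0.1495], 0.06],
    [[0, 0, 0], [0, 0, -0.1495], 0.06],
    [[0, 0, 0], [0, 0, -0.1495], 0.06],
    [[0, 0, 0], [0, 0, -0.1495], 0.06],
    [[0, 0, 0], [0, 0, -0.1495], 0.06],
    [[0, 0, 0], [0, 0, -0.1495], 0.06]
  ]
}}

```text
time_s: 3.7
tcp_pos: [0.5528, -0.2197, 0.2508]
orientation: [0.0, -0.521, 0.854, -0.0]
contact_force: [1.2, -0.0, 0.5]
opening: 0.0599
grip_force: 0.0
```

{"fn": "send_rows", "kwargs": {
  "targets": [
    [[0, 0, 0], [0, 0, -0.1495], 0.06],
    [[0, 0, 0], [0, 0, -0.1495], 0.06],
    [[0, 0, 0], [0, 0, -0.1495], 0.06],
    [[0, 0, 0], [0, 0, -0.1495], 0.06],
    [[0, 0, 0], [0, 0, -0.1495], 0.06],
    [[0, 0, 0], [0, 0, -0.1495], 0.06],
    [[0, 0, 0], [0, 0, -0.1495], 0.06],
    [[0, 0, 0], [0, 0, -0.1495], 0.06]
  ]
}}

```text
time_s: 4.5
tcp_pos: [0.5528, -0.2197, 0.2508]
orientation: [-0.0, 0.911, -0.412, 0.0]
contact_force: [-0.5, 0.2, -0.1]
opening: 0.0601
grip_force: 0.0
```

{"fn": "send_rows", "kwargs": {
  "targets": [
    [[0, 0, 0], [0, 0, -0.1495], 0.06],
    [[0, 0, 0], [0, 0, -0.1495], 0.06],
    [[0, 0, 0], [0, 0, -0.1495], 0.06],
    [[0, 0, 0], [0, 0, -0.1495], 0.06],
    [[0, 0, 0], [0, 0, -0.1495], 0.06],
    [[0, 0, 0.01], [0, 0, 0], 0.055],
    [[0, 0, 0], [0, 0, 0], 0.055]
  ]
}}

```text
time_s: 5.2
tcp_pos: [0.5524, -0.2189, 0.239]
orientation: [-0.0, 0.998, -0.056, -0.001]
contact_force: [0.3, 0.3, -0.6]
opening: 0.055
grip_force: 0.0
```

```bash
python3 - <<'E'
from h import *
np.set_printoptions(precision=4,suppress=True)
print(sensors.get_state()["joint_pos"]); T=tool(); print(T)
print((T[:3,:3].T@(np.array([.557,-.2147,.1165])-T[:3,3])))
W,K=cam("wrist"); im,D=viewer.grab_frame("wrist"); np.savez("wrist2.npz",im=im,D=D,W=W,K=K); save("wrist2",im)
v,u=np.mgrid[:384,:512]; P=np.stack([(u-K[2])/K[0]*D,(v-K[3])/K[1]*D,D],-1)@W[:3,:3].T+W[:3,3]
m=(im.max(2)<70)&(P[...,2]>.13)&(P[...,2]<.142)&(abs(P[...,0]-.557)<.02)&(abs(P[...,1]+.215)<.03)
t=P[m]; print(len(t),len(t) and (cv2.minAreaRect(t[:,:2].astype(np.float32)*1000), t.mean(0)))
E
```

```text
[-0.049   0.2204 -0.1521 -0.0007 -1.2004  1.5076]
[[ 0.9937 -0.1122 -0.002   0.5524]
 [-0.1122 -0.9937  0.0007 -0.2189]
 [-0.0021 -0.0005 -1.      0.239 ]
 [ 0.      0.      0.      1.    ]]
[ 0.0043 -0.0046  0.1225]
287 (((558.8294067382812, -214.5579071044922), (34.63535690307617, 6.1959662437438965), 83.22724914550781), array([ 0.559 , -0.2151,  0.1352]))
```

{"fn": "send_rows", "kwargs": {
  "targets": [
    [[0.0053, -0.0046, 0.002], [0, 0, 0], 0.055],
    [[0, 0, 0.028], [0, 0, 0], 0.055],
    [[0, 0, 0.028], [0, 0, 0], 0.055],
    [[0, 0, 0.028], [0, 0, 0], 0.055],
    [[0, 0, 0.028], [0, 0, 0], 0.055],
    [[0, 0, 0.028], [0, 0, 0], 0.055],
    [[0, 0, 0], [0, 0, 0], 0.055]
  ]
}}

```text
time_s: 5.95
tcp_pos: [0.5572, -0.2137, 0.0947]
orientation: [-0.0, 0.999, -0.054, -0.003]
contact_force: [-1.1, -0.9, -0.5]
opening: 0.0551
grip_force: 0.0
```

```bash
python3 - <<'E'
from h import *
np.set_printoptions(precision=4,suppress=True)
T=tool(); print(T)
W,K=cam("wrist"); im,D=viewer.grab_frame("wrist"); save("wrist3",im)
E
```

```text
[[ 0.9941 -0.1083 -0.0068  0.5572]
 [-0.1083 -0.9941  0.0011 -0.2137]
 [-0.0068 -0.0004 -1.      0.0947]
 [ 0.      0.      0.      1.    ]]
```

View pics/wrist3.png

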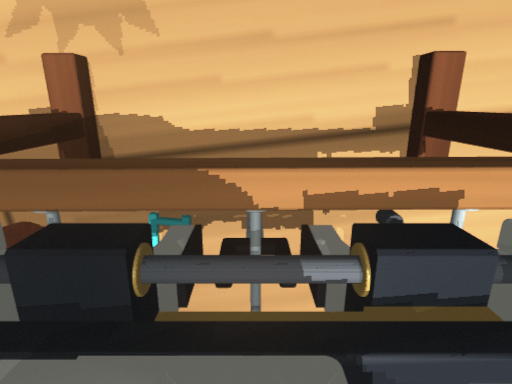

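The head sits centred between the fingers: head at columns 218–295, fingers at 190 and 318. Next I close, lift 9 mm and draw it forward.

{"fn": "send_rows", "kwargs": {
  "targets": [
    [[0, 0, 0], [0, 0, 0], 0.02],
    [[0, 0, 0], [0, 0, 0], 0.02],
    [[0, 0, 0], [0, 0, 0], 0.02],
    [[0, 0, 0], [0, 0, 0], 0.02],
    [[0, 0, 0], [0, 0, 0], 0.02],
    [[0, 0, 0], [0, 0, 0], 0.02]
  ],
  "squeeze": 45
}}

```text
time_s: 6.6
tcp_pos: [0.5604, -0.2144, 0.0998]
orientation: [0.0, 0.999, -0.053, 0.001]
contact_force: [-0.1, 1.5, 5.9]
opening: 0.0354
grip_force: 45.0
```

{"fn": "send_rows", "kwargs": {
  "targets": [
    [[0, 0, -0.005], [0, 0, 0], 0.02],
    [[0, 0, -0.004], [0, 0, 0], 0.02],
    [[0, 0, 0], [0, 0, 0], 0.02]
  ]
}}

```text
time_s: 6.9
tcp_pos: [0.5598, -0.2144, 0.1082]
orientation: [0.0, 0.999, -0.053, 0.0]
contact_force: [0.0, -0.2, -0.1]
opening: 0.0354
grip_force: 45.0
```

{"fn": "send_rows", "kwargs": {
  "targets": [
    [[-0.01, 0, 0], [0, 0, 0], 0.02],
    [[-0.01, 0, 0], [0, 0, 0], 0.02],
    [[-0.01, 0, 0], [0, 0, 0], 0.02],
    [[0, 0, 0], [0, 0, 0], 0.02]
  ]
}}

```text
time_s: 7.3
tcp_pos: [0.5278, -0.2109, 0.1076]
orientation: [-0.0, 0.999, -0.053, -0.0]
contact_force: [-0.1, -0.7, -0.7]
opening: 0.0353
grip_force: 45.0
```

{"fn": "send_rows", "kwargs": {
  "targets": [
    [[-0.015, 0, 0], [0, 0, 0], 0.02],
    [[-0.015, 0, 0], [0, 0, 0], 0.02],
    [[-0.015, 0, 0], [0, 0, 0], 0.02],
    [[0, 0, -0.02], [0, 0, 0], 0.02],
    [[0, 0, -0.04], [0, 0, 0], 0.02],
    [[0, 0, -0.04], [0, 0, 0], 0.02],
    [[0, 0, -0.02], [0, 0, 0], 0.02],
    [[0, 0, 0], [0, 0, 0], 0.02]
  ]
}}

```text
time_s: 8.1
tcp_pos: [0.4869, -0.2067, 0.2314]
orientation: [0.0, 0.999, -0.053, 0.003]
contact_force: [0.3, 0.0, -1.3]
opening: 0.0354
grip_force: 45.0
```

```bash
python3 - <<'E'
from h import *
np.set_printoptions(precision=4,suppress=True)
T=tool(); print(T, sensors.get_state()["joint_pos"])
a,_=viewer.grab_frame("scene"); r=finder.place_of("scene","key_head"); print([(x["score"],x["uv"]) for x in r])
b,_=viewer.grab_frame("wrist"); print([(x["score"],x["uv"]) for x in finder.place_of("wrist","key_tip")])
c=np.vstack([cv2.resize(a[120:264,90:346],(800,450)),]); 
save("carry",np.vstack([cv2.resize(a[110:240,100:360],(600,300)),cv2.resize(b[:200],(600,234))]))
save("w4",b)
E
```

```text
[[ 0.9944 -0.1057  0.0068  0.4869]
 [-0.1057 -0.9944 -0.0012 -0.2067]
 [ 0.0068  0.0004 -1.      0.2314]
 [ 0.      0.      0.      1.    ]] [-0.0298  0.1102 -0.3062  0.0011 -1.1476  1.4943]
[(0.9, [100.4, 248.3]), (0.68, [182.7, 128.1]), (0.58, [148.5, 183.7]), (0.38, [224.7, 195.6])]
[(0.89, [253.3, 216.4]), (0.78, [492.2, 89.6]), (0.75, [310.1, 214.6]), (0.58, [190.2, 187.6])]
```

View pics/carry.png

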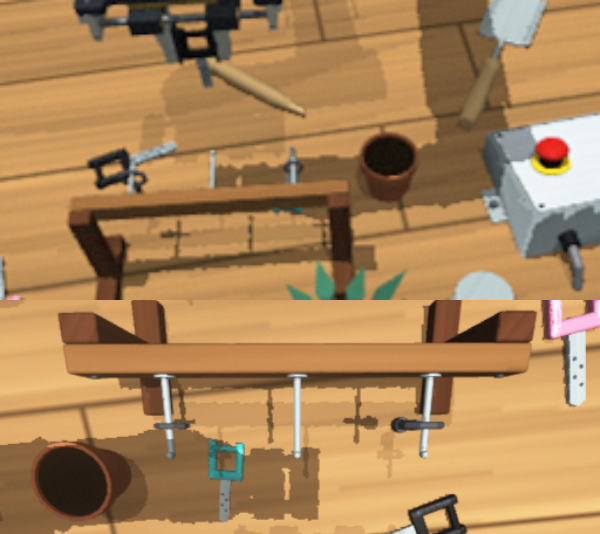

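The upper half shows the black-headed key hanging between the fingers, its blade at about (205,70) in the crop. The ring keys are still on the outer hooks and the middle hook is empty. Next I measure how the key sits in the hand.

```bash
python3 - <<'E'
from h import *
np.set_printoptions(precision=4,suppress=True)
T=tool(); iT=np.linalg.inv(T)
ims=[]
for c,l in [("wrist",["key_tip"]),("scene",["key_tip","key_head"])]:
    W,K=cam(c); im,D=viewer.grab_frame(c)
    C=np.linalg.inv(W)@T
    for z in (-.036,-.016,.002,.05):
        p=(C@[0,0,z,1])[:3]; u,v=K[0]*p[0]/p[2]+K[2],K[1]*p[1]/p[2]+K[3]; print(c,"tool z",z,"->",u,v)
    for n in l:
      for r in finder.place_of(c,n)[:3]: print(n,r["score"],np.round(r["uv"],1),(iT@np.r_[px(W,K,*r["uv"],dep(D,*r["uv"],1)),1])[:3])
    np.savez(c+"5.npz",im=im,D=D,W=W,K=K)
    v,u=np.mgrid[:384,:512]; P=np.stack([(u-K[2])/K[0]*D,(v-K[3])/K[1]*D,D],-1)@W[:3,:3].T+W[:3,3]
    Q=(P-T[:3,3])@T[:3,:3]
    for lo,hi in [(-.04,-.03),(-.03,-.01),(-.01,.003),(.003,.015),(.015,.03),(.03,.045),(.045,.06)]:
        m=(abs(Q[...,0])<.02)&(abs(Q[...,1])<.0165)&(Q[...,2]>lo)&(Q[...,2]<hi)&(D>0); q=Q[m]
        if len(q)>3: print(c,lo,hi,len(q),np.median(q,0),np.percentile(q,5,0),np.percentile(q,95,0))
    ims.append(im)
save("hand",np.hstack([cv2.resize(ims[0][150:300,180:330],(400,400)),cv2.resize(ims[1][85:165,145:225],(400,400),interpolation=cv2.INTER_CUBIC)]))
E
```

```text
wrist tool z -0.036 -> 253.1625274895868 274.1170130778552
wrist tool z -0.016 -> 252.91601263020777 253.47815790086318
wrist tool z 0.002 -> 252.7405181688447 238.7853122786519
wrist tool z 0.05 -> 252.4069293735327 210.8564042507379
key_tip 0.84 [251.  213.6] [-0.0015 -0.001   0.0483]
key_tip 0.76 [493.7  85.9] [0.095  0.2837 0.2194]
key_tip 0.72 [308.4 212.8] [-0.0643  0.0752  0.2243]
wrist -0.04 -0.03 78 [-0.0045  0.0105 -0.0378] [-0.0053 -0.0158 -0.0388] [-0.0036  0.0156 -0.0368]
wrist -0.03 -0.01 187 [ 0.0009  0.0096 -0.0146] [-0.0002 -0.0158 -0.0187] [ 0.0014  0.0156 -0.0106]
wrist -0.01 0.003 784 [ 0.0005 -0.0004 -0.0073] [-0.004  -0.0138 -0.0091] [ 0.0013  0.0136 -0.0007]
wrist 0.003 0.015 132 [-0.0005 -0.001   0.0095] [-0.001  -0.0053  0.0039] [-0.0001  0.0037  0.0145]
wrist 0.015 0.03 140 [-0.0006 -0.001   0.0225] [-0.001  -0.0054  0.0158] [-0.0002  0.0035  0.0295]
wrist 0.03 0.045 112 [-0.0006 -0.001   0.0377] [-0.001  -0.0057  0.031 ] [-0.0001  0.0037  0.0439]
wrist 0.045 0.06 14 [-0.001  -0.0021  0.0463] [-0.0013 -0.0048  0.0453] [-0.0007  0.003   0.049 ]
scene tool z -
[... 425 characters left out ...]
  0.224 ]
key_head 0.61 [101.  245.5] [0.1716 0.2619 0.2229]
key_head 0.57 [183.2 129. ] [-0.2536  0.0637  0.2263]
scene -0.04 -0.03 38 [-0.0014  0.0014 -0.0333] [-0.0051 -0.0138 -0.0367] [ 0.0012  0.0154 -0.0309]
scene -0.03 -0.01 42 [-0.0006  0.0077 -0.0224] [-0.003  -0.0158 -0.0293] [ 0.0009  0.0154 -0.0113]
scene -0.01 0.003 56 [-0.0008  0.0006 -0.0052] [-0.0059 -0.0143 -0.0086] [0.0014 0.0147 0.0008]
scene 0.003 0.015 14 [-0.0022 -0.0011  0.0104] [-0.0042 -0.0057  0.005 ] [-0.0005  0.0035  0.0142]
scene 0.015 0.03 17 [-0.0025 -0.0014  0.0235] [-0.0044 -0.0058  0.0161] [-0.0008  0.003   0.0284]
scene 0.03 0.045 19 [-0.0009 -0.0021  0.0379] [-0.0032 -0.0058  0.0322] [0.0002 0.0029 0.0442]
```

View pics/hand.png

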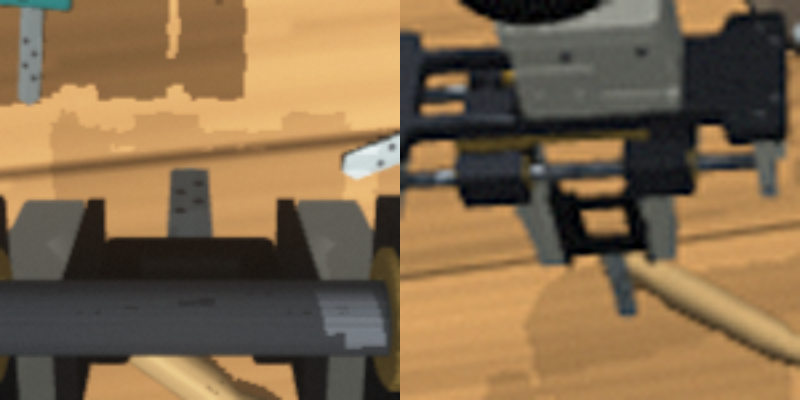

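The left view shows the blade hanging straight below the head; the right view shows the loop gripped squarely on both sides. The key axis lies at about (-2.5, -1) mm in the tool frame, with the tip at z about +49 mm. Next I carry it to the lock.

{"fn": "send_rows", "kwargs": {
  "targets": [
    [[0, -0.03, 0.001], [0, 0, 0], 0.02],
    [[0, -0.043, 0.001], [0, 0, 0], 0.02],
    [[0, -0.043, 0.001], [0, 0, 0], 0.02],
    [[0, -0.043, 0.001], [0, 0, 0], 0.02],
    [[0, -0.043, 0.001], [0, 0, 0], 0.02],
    [[0, -0.043, 0.001], [0, 0, 0], 0.02],
    [[0, -0.043, 0.001], [0, 0, 0], 0.02],
    [[0.004, -0.043, 0.001], [0, 0, 0], 0.02]
  ]
}}

```text
time_s: 9.35
tcp_pos: [0.5237, 0.1242, 0.2195]
orientation: [-0.0, 0.999, -0.053, -0.0]
contact_force: [1.4, -0.4, 0.1]
opening: 0.0355
grip_force: 45.0
```

{"fn": "send_rows", "kwargs": {
  "targets": [
    [[0, -0.043, 0.001], [0, 0, 0], 0.02],
    [[0, -0.043, 0.001], [0, 0, 0], 0.02],
    [[0, -0.043, 0.001], [0, 0, 0], 0.02],
    [[0, -0.043, 0.001], [0, 0, 0], 0.02],
    [[0, -0.01, 0], [0, 0, -0.148], 0.02],
    [[0, 0, 0], [0, 0.131, 0], 0.02],
    [[0, 0, 0], [0, 0.131, 0], 0.02],
    [[0, 0, 0], [0, 0, 0], 0.02]
  ]
}}

```text
time_s: 10.15
tcp_pos: [0.5373, 0.2979, 0.2094]
orientation: [0.002, 0.991, 0.022, 0.128]
contact_force: [-0.5, -0.8, -1.7]
opening: 0.0352
grip_force: 45.0
```

```bash
cat >> h.py <<'E'
def lock(yaw=2.55,kw=(.573,.304,.078)):
    a=np.radians(yaw); ys=np.array([-np.sin(a),np.cos(a),0]); n=np.array([-np.sin(np.radians(15))*np.cos(a),-np.sin(np.radians(15))*np.sin(a),np.cos(np.radians(15))])
    return np.c_[np.cross(ys,n),ys,n],np.array(kw)
def rep(kw,yaw=2.55,key=(-.0025,-.001,.0495)):
    """tool-axis shift/turn to align, with key tip at kw"""
    T=tool(); L,k=lock(yaw,kw); Rt=np.c_[L[:,0],-L[:,1],-L[:,2]]
    rv=Ro.from_matrix(T[:3,:3].T@Rt).as_rotvec()
    tip=T[:3,3]+T[:3,:3]@np.array(key)
    print("turn",rv,"tip in keyway",L.T@(tip-k),"joints",sensors.get_state()["joint_pos"])
E
python3 - <<'E'
from h import *
np.set_printoptions(precision=4,suppress=True)
print(tool()); rep((.573,.304,.078))
W,K=cam("wrist"); im,D=viewer.grab_frame("wrist"); np.savez("wrist6.npz",im=im,D=D,W=W,K=K); save("wrist6",im)
for n in ["keyway"]:
    for r in finder.place_of("wrist",n): print(n,r["score"],np.round(r["uv"],1),px(W,K,*r["uv"],dep(D,*r["uv"],1)))
E
```

```text
[[ 0.966   0.0435  0.2548  0.5373]
 [ 0.0444 -0.999   0.0025  0.2979]
 [ 0.2546  0.0089 -0.967   0.2094]
 [ 0.      0.      0.      1.    ]]
turn [0.0089 0.0043 0.0014] tip in keyway [-0.0034 -0.004   0.0868] joints [ 0.9465  0.1446 -0.4584  0.2811 -0.8329  0.4932]
keyway 0.63 [247.5 179.4] [0.5748 0.3027 0.0767]
```

View pics/wrist6.png

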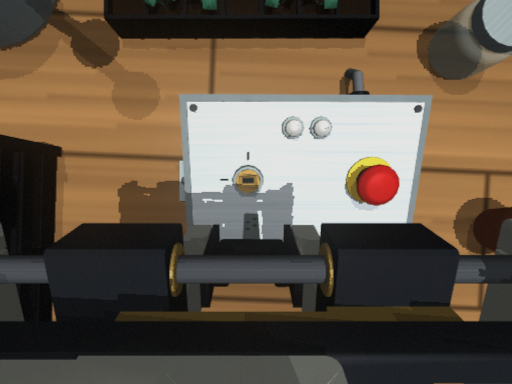

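The panel is in view: the bezel and its slot are at (248,180), the e-stop at (377,184), and the key's blade tip shows at (250,222). Next I refine the slot's position and the station's yaw.

```bash
cat > slot.py <<'E'
from h import *
np.set_printoptions(precision=4,suppress=True)
def slot(f,u0,v0,h=14,off=0.0):
    z=np.load(f); D=z["D"];W=z["W"];K=z["K"];im=z["im"]
    v,u=np.mgrid[:384,:512]; P=np.stack([(u-K[2])/K[0]*D,(v-K[3])/K[1]*D,D],-1)@W[:3,:3].T+W[:3,3]
    L,_=lock()
    m=(P[...,0]>.49)&(P[...,0]<.66)&(P[...,1]>.12)&(P[...,1]<.38)&(im.min(2)>120)&(D>0)
    Q=P[m]
    for _ in range(4):
        A=np.c_[Q[:,:2],np.ones(len(Q))]; c=np.linalg.lstsq(A,Q[:,2],rcond=None)[0]; Q=Q[abs(A@c-Q[:,2])<.004]
    n=np.r_[-c[:2],1]; n/=np.linalg.norm(n)
    print("panel",n,"tilt",np.degrees(np.arccos(n[2])),"yaw",np.degrees(np.arctan2(-n[1],-n[0])),len(Q))
    def onplane(uu,vv,h):  # ray with panel raised by h
        p0=np.r_[0,0,c[2]]+n*h; r=ray(W,K,uu,vv); return W[:3,3]+r*((p0-W[:3,3])@n)/(r@n)
    hsv=cv2.cvtColor(im,cv2.COLOR_RGB2HSV); box=np.zeros((384,512),bool); box[v0-h:v0+h+1,u0-h:u0+h+1]=1
    dark=box&(im.max(2)<60)&(v<v0+h)
    nn,lab,st,ce=cv2.connectedComponentsWithStats(dark.astype(np.uint8))
    for i in range(1,nn):
        if st[i,4]>8:
            p=onplane(*ce[i],.008); pts=np.argwhere(lab==i)[:,::-1].astype(np.float32); print("dark",st[i],ce[i],p, cv2.minAreaRect(pts))
    br=box&(hsv[...,1]>90)&(hsv[...,0]>8)&(hsv[...,0]<32)
    pts=np.argwhere(br)[:,::-1].astype(np.float32)
    if len(pts)>5:
        e=cv2.fitEllipse(cv2.convexHull(pts)); print("brass",len(pts),e,onplane(*e[0],.008))
    print(im[v0-h:v0+h+1:2,u0-h:u0+h+1].max(2))
    return L
E
python3 -c "
from slot import *
slot('wrist6.npz',248,181,12)"
```

```text
panel [-0.2558 -0.0105  0.9667] tilt 14.832116929765641 yaw 2.3509060422331722 27117
dark [243 179  10   3  30] [247.5 180. ] [0.5741 0.3026 0.0803] ((247.5, 180.0), (2.0, 9.0), 90.0)
brass 377 ((247.50599670410156, 180.6466827392578), (22.750255584716797, 23.402639389038086), 85.4625244140625) [0.5735 0.3026 0.0801]
[[201 144  92 130 170 181 172 170 164 157 149 144 152 165 169 171 170 174
  191 189 152 120 146 195 224]
 [100 144 180 181 168 160 164 196 210 211 207 208 207 207 210 209 208 203
  180 161 180 186 163 115 163]
 [171 173 163 186 205 196 191 186 184 189 195 202 200 196 201 203 208 210
  211 212 194 159 166 175 143]
 [175 166 175 185 176 172 164 160 151 146 138 135 127 122 114 114 109  99
  101 110 132 167 170 165 175]
 [162 185 182 153 164 141 122 113 116 122 119 119 120 119 120 119 120 124
  137 147 168 183 154 128 168]
 [177 201 186 159 172 161 111  52  53  52  53  53  53  53  53  51  53  84
  134 152 164 191 190 135 136]
 [180 198 183 165 172 160 110  51  51  53  52  53  53  51  52  52  52  86
  132 153 155 179 203 182 158]
 [126 174 175 158 159 156 147 135 131 136 134 134 134 139 137 138 139 140
  148 151 146 169 204 183 161]
 [ 91  88 104 107 107 117 117 118 119 120 117 117 118 117 117 121 115 117
  116 110 100 103 144 166 173]
 [103  97 110 114 110 109 110 107 109 107 105 104 103 102 103 100  99  98
   97  94  93  95 130 171 178]
 [ 93 101 100 104 112 116 115 116 114 114 114 117 115 116 115 113 111 111
  111 107 104 103 135 176 200]
 [133 113 103 102 102 105 107 115 117 118 116 119 117 115 114 113 112 102
   94 103 108 124 143 187 219]
 [137 137 127 107 101  99 102 103 108 107 106 102  95  96 101 105 101  98
   99  97 107 112 116 127 139]]
```

{"fn": "send_rows", "kwargs": {
  "targets": [
    [[0.0047, -0.0026, 0], [0.009, 0.004, 0.001], 0.02],
    [[0, 0, 0.02], [0, 0, 0], 0.02],
    [[0, 0, 0.02], [0, 0, 0], 0.02],
    [[0, 0, 0.02], [0, 0, 0], 0.02],
    [[0, 0, 0], [0, 0, 0], 0.02],
    [[0, 0, 0], [0, 0, 0], 0.02]
  ]
}}

```text
time_s: 10.85
tcp_pos: [0.5648, 0.3078, 0.1594]
orientation: [-0.007, 0.991, 0.02, 0.133]
contact_force: [-0.3, 0.4, -0.1]
opening: 0.0355
grip_force: 45.0
```

```bash
python3 - <<'E'
from slot import *
W,K=cam("wrist"); rep((.5738,.3026,.080)); im,D=viewer.grab_frame("wrist"); np.savez("wrist7.npz",im=im,D=D,W=W,K=K)
r=finder.place_of("wrist","keyway"); print([(x["score"],x["uv"]) for x in r])
r=finder.place_of("wrist","key_tip"); print([(x["score"],x["uv"]) for x in r])
T=tool(); C=np.linalg.inv(W)
L,_=lock()
for n,p in [("mouth est",np.array([.5738,.3026,.080])),("tip est",T[:3,3]+T[:3,:3]@[-.0025,-.001,.0495])]:
    q=(C@np.r_[p,1])[:3]; print(n,K[0]*q[0]/q[2]+K[2],K[1]*q[1]/q[2]+K[3])
save("near",cv2.resize(im[170:250,200:300],None,fx=6,fy=6,interpolation=cv2.INTER_NEAREST))
E
```

```text
turn [-0.0083 -0.0045 -0.0047] tip in keyway [0.0098 0.007  0.0295] joints [ 0.9089  0.2269 -0.4906  0.309  -0.6954  0.4803]
[(0.84, [257.1, 213.7])]
[(0.55, [249.1, 215.6])]
mouth est 259.71759923558295 213.88373010590357
tip est 250.27224922114823 215.4989067784424
```

View pics/near.png

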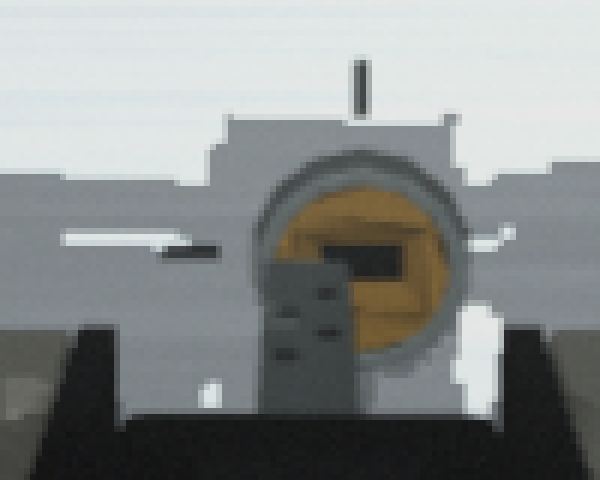

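The crop shows the blade tip at about (251,214) and the slot centre at about (260,213) in the full frame. That agrees with the projected mouth (259.7,213.9), so the model is good. The arm's earlier reading had been lagging, so I correct and let it settle.

{"fn": "send_rows", "kwargs": {
  "targets": [
    [[-0.0095, 0.007, 0], [-0.008, -0.004, -0.005], 0.02],
    [[0, 0, 0], [0, 0, 0], 0.02],
    [[0, 0, 0], [0, 0, 0], 0.02],
    [[0, 0, 0], [0, 0, 0], 0.02]
  ]
}}

```text
time_s: 11.4
tcp_pos: [0.5547, 0.3002, 0.1568]
orientation: [-0.003, 0.991, 0.023, 0.131]
contact_force: [1.0, 0.7, -0.1]
opening: 0.0353
grip_force: 45.0
```

```bash
python3 -c "
from h import *
rep((.5738,.3026,.080))"
```

```text
turn [-0.00090012 -0.00077835  0.00154843] tip in keyway [-0.00112145 -0.00051485  0.02964538] joints [ 0.91615455  0.21333491 -0.51670015  0.3150884  -0.69347627  0.47245869]
```

{"fn": "send_rows", "kwargs": {
  "targets": [
    [[0.0006, -0.0003, 0.01], [0, 0, 0], 0.02],
    [[0, 0, 0.01], [0, 0, 0], 0.02],
    [[0, 0, 0.005], [0, 0, 0], 0.02],
    [[0, 0, 0.003], [0, 0, 0], 0.02],
    [[0, 0, 0.003], [0, 0, 0], 0.02],
    [[0, 0, 0], [0, 0, 0], 0.02]
  ]
}}

```text
time_s: 12.0
tcp_pos: [0.5633, 0.3005, 0.126]
orientation: [-0.003, 0.991, 0.023, 0.13]
contact_force: [0.4, 0.1, 0.1]
opening: 0.0355
grip_force: 45.0
```

```bash
python3 -c "
from h import *
rep((.5738,.3026,.080))"
```

```text
turn [0.00033759 0.00029581 0.00132038] tip in keyway [-0.00086858 -0.00068338 -0.00232452] joints [ 0.9001432   0.25804728 -0.54632639  0.34251189 -0.62098218  0.45133661]
```

{"fn": "send_rows", "kwargs": {
  "targets": [
    [[0.0004, -0.0003, 0.002], [0, 0, 0], 0.02],
    [[0, 0, 0.002], [0, 0, 0], 0.02],
    [[0, 0, 0.001], [0, 0, 0], 0.02],
    [[0, 0, 0], [0, 0, 0], 0.02]
  ]
}}

```text
time_s: 12.4
tcp_pos: [0.5649, 0.301, 0.1217]
orientation: [-0.003, 0.991, 0.023, 0.131]
contact_force: [0.7, -0.5, -0.4]
opening: 0.0356
grip_force: 45.0
```

```bash
python3 -c "
from h import *
rep((.5738,.3026,.080)); s=sensors.get_state(); print(tool()[:3,:3].T@s['contact_force'],tool()[:3,:3].T@s['torque'])"
```

```text
turn [-0.00022043 -0.00015555  0.00129365] tip in keyway [-0.00032493 -0.00021754 -0.0068719 ] joints [ 0.89764649  0.26496883 -0.54982029  0.34729266 -0.6098992   0.447785  ]
[0.53490473 0.53292942 0.53374795] [-0.08491325 -1.01284468 -0.02049619]
```

{"fn": "send_rows", "kwargs": {
  "targets": [
    [[0, 0, 0.002], [0, 0, 0], 0.02],
    [[0, 0, 0.002], [0, 0, 0], 0.02],
    [[0, 0, 0.0015], [0, 0, 0], 0.02],
    [[0, 0, 0], [0, 0, 0], 0.02]
  ]
}}

```text
time_s: 12.8
tcp_pos: [0.5665, 0.3012, 0.1175]
orientation: [-0.003, 0.991, 0.023, 0.131]
contact_force: [-5.3, -0.8, 9.7]
opening: 0.0355
grip_force: 45.0
```

```bash
cat > st.py <<'E'
from h import *
np.set_printoptions(precision=4,suppress=True)
rep((.5738,.3026,.080)); s=sensors.get_state(); R=tool()[:3,:3].T; print("t",s["time_s"],"F tool",R@s['contact_force'],"M",R@s['torque'])
E
python3 st.py
```

```text
turn [-0.0006 -0.0012  0.0014] tip in keyway [ 0.0002 -0.     -0.0114] joints [ 0.8951  0.2714 -0.5545  0.3537 -0.598   0.4429]
t 12.8 F tool [ -2.602    0.5485 -10.7056] M [-0.563  -2.455  -0.0295]
```

It's on the first pin at about 11 N. Now I wiggle.

{"fn": "send_rows", "kwargs": {
  "targets": [
    [[0, 0, 0.0003], [0, 0, 0.1], 0.02],
    [[0, 0, 0], [0, 0, -0.1], 0.02],
    [[0, 0, 0.0003], [0, 0, -0.1], 0.02],
    [[0, 0, 0], [0, 0, 0.1], 0.02],
    [[0, 0, 0.0003], [0, 0, 0.1], 0.02],
    [[0, 0, 0], [0, 0, -0.1], 0.02],
    [[0, 0, 0.0003], [0, 0, -0.1], 0.02],
    [[0, 0, 0], [0, 0, 0.1], 0.02]
  ]
}}

```text
time_s: 13.6
tcp_pos: [0.5665, 0.3005, 0.1154]
orientation: [-0.002, 0.991, 0.025, 0.13]
contact_force: [-3.0, -1.8, 2.9]
opening: 0.0357
grip_force: 45.0
```

```bash
python3 st.py
```

```text
turn [0.0008 0.0001 0.0057] tip in keyway [-0.0005 -0.0009 -0.0134] joints [ 0.8941  0.274  -0.5566  0.3548 -0.5952  0.4463]
t 13.6 F tool [-2.2211  1.6409 -3.5535] M [-0.9883 -1.7757 -0.016 ]
```

{"fn": "send_rows", "kwargs": {
  "targets": [
    [[0, 0, 0.0008], [0, 0, 0.1], 0.02],
    [[0, 0, 0.0004], [0, 0, -0.1], 0.02],
    [[0, 0, 0.0004], [0, 0, -0.1], 0.02],
    [[0, 0, 0.0004], [0, 0, 0.1], 0.02],
    [[0, 0, 0.0004], [0, 0, 0.1], 0.02],
    [[0, 0, 0.0004], [0, 0, -0.1], 0.02],
    [[0, 0, 0.0004], [0, 0, -0.1], 0.02],
    [[0, 0, 0.0004], [0, 0, 0.1], 0.02]
  ]
}}

```text
time_s: 14.4
tcp_pos: [0.5675, 0.3007, 0.1121]
orientation: [-0.002, 0.991, 0.025, 0.131]
contact_force: [-3.7, -2.8, 5.5]
opening: 0.0353
grip_force: 45.0
```

```bash
python3 st.py
```

```text
turn [ 0.0006 -0.0001  0.0058] tip in keyway [-0.0003 -0.0007 -0.0169] joints [ 0.8923  0.2791 -0.5599  0.3591 -0.5866  0.443 ]
t 14.4 F tool [-2.3151  2.6172 -6.3378] M [-1.3121 -1.6026  0.0355]
```

{"fn": "send_rows", "kwargs": {
  "targets": [
    [[0, 0.0003, 0.0006], [0, 0, 0.1], 0.02],
    [[0, 0, 0.0005], [0, 0, -0.1], 0.02],
    [[0, 0, 0.0005], [0, 0, -0.1], 0.02],
    [[0, 0, 0.0005], [0, 0, 0.1], 0.02],
    [[0, 0, 0.0005], [0, 0, 0.1], 0.02],
    [[0, 0, 0.0005], [0, 0, -0.1], 0.02],
    [[0, 0, 0.0005], [0, 0, -0.1], 0.02],
    [[0, 0, 0.0005], [0, 0, 0.1], 0.02]
  ]
}}

```text
time_s: 15.2
tcp_pos: [0.5686, 0.3012, 0.1082]
orientation: [-0.003, 0.991, 0.025, 0.131]
contact_force: [-1.0, 0.3, -0.1]
opening: 0.0354
grip_force: 45.0
```

```bash
python3 st.py
```

```text
turn [-0.0009 -0.0006  0.0059] tip in keyway [-0.0002 -0.0001 -0.0209] joints [ 0.8903  0.2848 -0.564   0.3636 -0.5755  0.4393]
t 15.2 F tool [-0.9721 -0.3097 -0.1185] M [-0.0229 -1.2373 -0.0872]
```

Past two pins, with the force back near zero. I keep going.

{"fn": "send_rows", "kwargs": {
  "targets": [
    [[0, 0, 0.0015], [0, 0, 0.1], 0.02],
    [[0, 0, 0.001], [0, 0, -0.1], 0.02],
    [[0, 0, 0.0006], [0, 0, -0.1], 0.02],
    [[0, 0, 0.0005], [0, 0, 0.1], 0.02],
    [[0, 0, 0.0004], [0, 0, 0.1], 0.02],
    [[0, 0, 0.0004], [0, 0, -0.1], 0.02],
    [[0, 0, 0.0004], [0, 0, -0.1], 0.02],
    [[0, 0, 0.0004], [0, 0, 0.1], 0.02]
  ]
}}

```text
time_s: 16.0
tcp_pos: [0.57, 0.3011, 0.1039]
orientation: [-0.003, 0.991, 0.025, 0.131]
contact_force: [-3.4, -2.4, 4.1]
opening: 0.0358
grip_force: 45.0
```

```bash
python3 st.py
```

```text
turn [-0.0007 -0.001   0.0059] tip in keyway [-0.0001 -0.0003 -0.0254] joints [ 0.8876  0.2913 -0.5689  0.3703 -0.5642  0.4341]
t 16.0 F tool [-2.3358  2.2379 -4.9056] M [-0.6087 -1.942  -0.0749]
```

{"fn": "send_rows", "kwargs": {
  "targets": [
    [[0, 0, 0.0006], [0, 0, 0.1], 0.02],
    [[0, 0, 0.0005], [0, 0, -0.1], 0.02],
    [[0, 0, 0.0005], [0, 0, -0.1], 0.02],
    [[0, 0, 0.0005], [0, 0, 0.1], 0.02],
    [[0, 0, 0.0005], [0, 0, 0.1], 0.02],
    [[0, 0, 0.0005], [0, 0, -0.1], 0.02],
    [[0, 0, 0.0005], [0, 0, -0.1], 0.02],
    [[0, 0, 0.0005], [0, 0, 0.1], 0.02]
  ]
}}

```text
time_s: 16.8
tcp_pos: [0.5711, 0.3012, 0.0994]
orientation: [-0.003, 0.991, 0.025, 0.131]
contact_force: [-3.5, -1.2, 6.1]
opening: 0.0352
grip_force: 45.0
```

```bash
python3 st.py
```

```text
turn [-0.0007 -0.0008  0.0059] tip in keyway [-0.0001 -0.0002 -0.03  ] joints [ 0.8852  0.2981 -0.5729  0.3757 -0.5536  0.4297]
t 16.8 F tool [-1.8715  1.0695 -6.7911] M [-0.3515 -1.7868  0.0056]
```

{"fn": "send_rows", "kwargs": {
  "targets": [
    [[0, 0, 0.0006], [0, 0, 0.1], 0.02],
    [[0, 0, 0.0005], [0, 0, -0.1], 0.02],
    [[0, 0, 0.0005], [0, 0, -0.1], 0.02],
    [[0, 0, 0.0005], [0, 0, 0.1], 0.02],
    [[0, 0, 0.0005], [0, 0, 0.1], 0.02],
    [[0, 0, 0.0005], [0, 0, -0.1], 0.02],
    [[0, 0, 0.0005], [0, 0, -0.1], 0.02],
    [[0, 0, 0.0005], [0, 0, 0.1], 0.02]
  ]
}}

```text
time_s: 17.6
tcp_pos: [0.5721, 0.3013, 0.0951]
orientation: [-0.003, 0.991, 0.025, 0.131]
contact_force: [-1.5, -1.3, 2.4]
opening: 0.0356
grip_force: 45.0
```

```bash
python3 st.py
```

```text
turn [-0.0007 -0.0005  0.006 ] tip in keyway [-0.0003 -0.0002 -0.0344] joints [ 0.8831  0.3046 -0.5772  0.3812 -0.5433  0.4252]
t 17.6 F tool [-0.8618  1.24   -2.6923] M [-0.2417 -1.4151 -0.03  ]
```

Past all four pins. Now down to the floor, until the force rises.

{"fn": "send_rows", "kwargs": {
  "targets": [
    [[0, 0, 0.001], [0, 0, 0.05], 0.02],
    [[0, 0, 0.001], [0, 0, -0.1], 0.02],
    [[0, 0, 0.001], [0, 0, 0.05], 0.02],
    [[0, 0, 0.0005], [0, 0, 0], 0.02],
    [[0, 0, 0], [0, 0, 0], 0.02]
  ]
}}

```text
time_s: 18.1
tcp_pos: [0.5731, 0.3013, 0.0917]
orientation: [-0.003, 0.991, 0.023, 0.131]
contact_force: [-1.5, 1.1, 1.1]
opening: 0.0353
grip_force: 45.0
```

```bash
python3 st.py
```

```text
turn [-0.0007 -0.0005  0.0023] tip in keyway [-0.0002 -0.0002 -0.0381] joints [ 0.8808  0.3101 -0.5804  0.3862 -0.5347  0.4176]
t 18.1 F tool [-1.1224 -1.1744 -1.4237] M [ 0.2639 -1.4196  0.0273]
```

{"fn": "send_rows", "kwargs": {
  "targets": [
    [[0, 0, 0.001], [0, 0, 0.03], 0.02],
    [[0, 0, 0.001], [0, 0, -0.03], 0.02],
    [[0, 0, 0], [0, 0, 0], 0.02]
  ]
}}

```text
time_s: 18.4
tcp_pos: [0.5736, 0.3014, 0.0898]
orientation: [-0.003, 0.991, 0.025, 0.131]
contact_force: [-3.9, 0.7, 3.3]
opening: 0.0353
grip_force: 45.0
```

```bash
python3 st.py
```

```text
turn [-0.0007 -0.0005  0.0048] tip in keyway [-0.0001 -0.0002 -0.0399] joints [ 0.8798  0.3128 -0.5824  0.3892 -0.5301  0.4177]
t 18.4 F tool [-2.8735 -0.8904 -4.1793] M [ 0.2655 -1.8432 -0.0332]
```

{"fn": "send_rows", "kwargs": {
  "targets": [
    [[0, 0, 0.0008], [0, 0, 0.05], 0.02],
    [[0, 0, 0.0007], [0, 0, -0.1], 0.02],
    [[0, 0, 0], [0, 0, 0.05], 0.02]
  ]
}}

```text
time_s: 18.7
tcp_pos: [0.5739, 0.3014, 0.0893]
orientation: [-0.003, 0.991, 0.025, 0.131]
contact_force: [-8.5, -0.8, 12.5]
opening: 0.0354
grip_force: 45.0
```

```bash
python3 st.py
```

```text
turn [-0.0009 -0.0012  0.0065] tip in keyway [ 0.0001 -0.0002 -0.0405] joints [ 0.8793  0.3135 -0.5836  0.3914 -0.5277  0.4176]
t 18.7 F tool [ -4.9896   0.4171 -14.3262] M [-0.2162 -3.1946 -0.0318]
```

The force rose to 14 N with almost no motion, so the key is on the floor, home. I tighten the grip and start turning clockwise about the key's axis.

{"fn": "send_rows", "kwargs": {
  "targets": [
    [[-0.0003, 0, 0], [0, 0, 0], 0.02],
    [[-0.0002, 0.0003, 0], [0, 0, 0.14], 0.02],
    [[-0.0002, 0.0003, 0], [0, 0, 0.14], 0.02],
    [[-0.0002, 0.0003, 0], [0, 0, 0.14], 0.02],
    [[0, 0, 0], [0, 0, 0], 0.02]
  ],
  "squeeze": 60
}}

```text
time_s: 19.2
tcp_pos: [0.573, 0.3003, 0.0891]
orientation: [-0.031, 0.974, -0.186, 0.127]
contact_force: [-9.7, -2.0, 11.4]
opening: 0.0355
grip_force: 60.0
```

```bash
python3 st.py
```

```text
turn [-0.0007 -0.0009 -0.4216] tip in keyway [-0.0004 -0.0003 -0.0405] joints [ 0.8793  0.312  -0.5872  0.3928 -0.5262 -0.0121]
t 19.2 F tool [ -5.2415   4.1122 -13.5082] M [-1.7643 -2.7771 -0.0953]
```

{"fn": "send_rows", "kwargs": {
  "targets": [
    [[-0.0004, 0.0004, 0], [0, 0, 0.14], 0.02],
    [[-0.0002, 0.0003, 0], [0, 0, 0.14], 0.02],
    [[-0.0002, 0.0003, 0], [0, 0, 0.14], 0.02],
    [[-0.0002, 0.0003, 0], [0, 0, 0.14], 0.02],
    [[-0.0002, 0.0003, 0], [0, 0, 0.14], 0.02],
    [[0, 0, 0], [0, 0, 0], 0.02]
  ]
}}

```text
time_s: 19.8
tcp_pos: [0.5714, 0.2992, 0.0886]
orientation: [-0.072, 0.851, -0.509, 0.109]
contact_force: [-6.1, -3.4, 13.1]
opening: 0.0353
grip_force: 60.0
```

```bash
python3 st.py
```

```text
turn [-0.0003 -0.0011 -1.1217] tip in keyway [-0.0004 -0.0006 -0.0405] joints [ 0.8803  0.3099 -0.5927  0.3959 -0.524  -0.7165]
t 19.8 F tool [  1.6479   3.7225 -14.2381] M [-2.537   0.1838 -0.1367]
```

{"fn": "send_rows", "kwargs": {
  "targets": [
    [[-0.0002, 0.0004, 0], [0, 0, 0.14], 0.02],
    [[-0.0002, 0.0003, 0], [0, 0, 0.14], 0.02],
    [[-0.0002, 0.0003, 0], [0, 0, 0.14], 0.02],
    [[-0.0002, 0.0003, 0], [0, 0, 0.14], 0.02],
    [[0, 0, 0], [0, 0, 0], 0.02],
    [[0, 0, 0], [0, 0, 0], 0.02]
  ]
}}

```text
time_s: 20.4
tcp_pos: [0.5699, 0.2991, 0.0882]
orientation: [0.099, -0.679, 0.722, -0.086]
contact_force: [-6.5, -4.8, 12.8]
opening: 0.035
grip_force: 60.0
```

```bash
python3 st.py
```

```text
turn [ 0.0001 -0.0014 -1.6772] tip in keyway [-0.0005 -0.001  -0.0405] joints [ 0.8823  0.3088 -0.5961  0.3978 -0.5232 -1.276 ]
t 20.4 F tool [  4.7893   2.6326 -14.1302] M [-2.0394  1.9272 -0.1746]
```

{"fn": "send_rows", "kwargs": {
  "targets": [
    [[0.0002, 0.0003, 0], [0, 0, 0.06], 0.02],
    [[0, 0, 0], [0, 0, 0.04], 0.02],
    [[0, 0, 0], [0, 0, 0], 0.02],
    [[0, 0, 0], [0, 0, 0], 0.02]
  ]
}}

```text
time_s: 20.8
tcp_pos: [0.5696, 0.2991, 0.0881]
orientation: [0.103, -0.642, 0.755, -0.081]
contact_force: [-7.1, -4.1, 14.1]
opening: 0.0351
grip_force: 60.0
```

```bash
python3 - <<'E'
exec(open("st.py").read())
W,K=cam("wrist"); im,D=viewer.grab_frame("wrist"); save("end",im)
save("end2",cv2.resize(im[150:310,150:360],None,fx=3.7,fy=3.7,interpolation=cv2.INTER_CUBIC))
E
```

```text
turn [-0.0003 -0.0013 -1.7769] tip in keyway [-0.0005 -0.0011 -0.0405] joints [ 0.8825  0.3085 -0.5969  0.3982 -0.5224 -1.3764]
t 20.8 F tool [  4.3663   2.5566 -15.5016] M [-1.9283  1.9084 -0.1013]
```

View pics/end2.png

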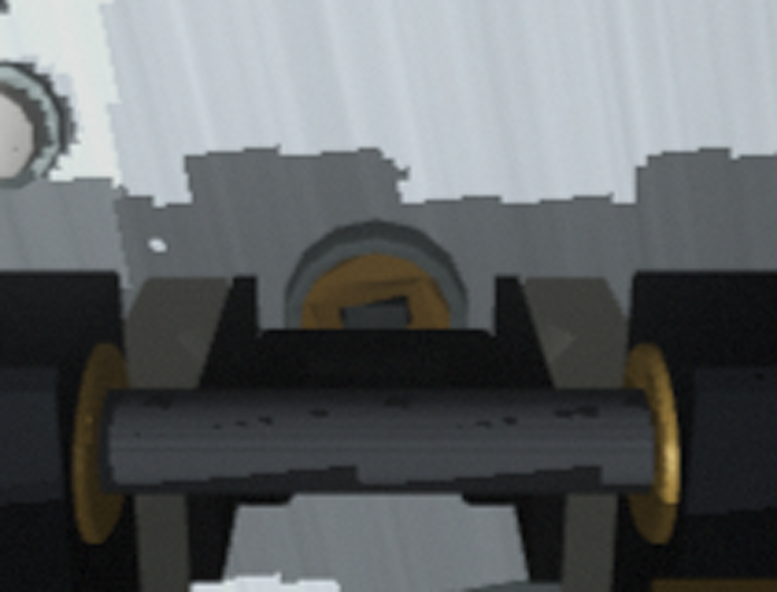

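The crop shows the head square in the fingers. The plug's slot lags the key by about 10 degrees, which is the stated play. With the tool turned 1.78 rad, the plug is at about 1.6, so it's at its stop, and the key is still home at about 15 N of push. Handing in.

```bash
python3 -c "
from bench import ctrl
print(ctrl.sign_off())"
```

```text
the job is handed in; nothing more can be done
None
```

I handed the job in at about 21 s with the vent key fully home in the lock, turned clockwise to its stop and still gripped at 60 N; no verdict came back, so these are my own readings.

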